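# Fit the tall tubing coil and its guard sleeve on the coil heater

### The job

Set up the flow reactor: slide the taller of the two tubing coils down over the heater's upright metal core until it sits fully home on the round hot plate, then slide the perforated steel guard sleeve down around the mounted coil until the sleeve also stands flat on the plate. Lower both parts under control all the way rather than letting them drop, and leave the other things on the bench where they are.

Things in the scene. Friction and masses are not known exactly. Their poses are not given: they have to be found in the camera images.
- heater: the coil heater, fixed to the bench: a white bench instrument 195 mm long (x), 150 mm wide, 56 mm high, with a lower sloped console (screen, red knob) on its -x side, a round aluminium hot plate 100 mm across on top and an upright aluminium core in the plate's middle. Origin: on the bench, on the core's axis (the housing reaches 112 mm to -x and 80 mm to +x of it); z up
- plate_seat (a point): centre of the hot plate's flat upper face, on the core's axis, 66 mm above the bench: the level on which coil and sleeve must stand
- core_top (a point): centre of the core's flat top, 94 mm above the hot plate. The core is 28 mm in diameter and tapers over its top 14 mm to 16 mm
- tall_coil: the taller tubing coil, loose, standing upright: an aluminium bobbin with white tubing wound between two flanges 52 mm across, 58 mm high over the flanges, then a plain neck 40 mm across and 30 mm high to hold it by; 88 mm in all. A straight bore of 31 mm runs right through it (1.5 mm play around the core). About 0.25 kg. Origin: centre of its underside; z up along the bore
- short_coil: the shorter coil, not wanted now: same flanges, neck and bore, but only 30 mm over the flanges and 60 mm in all. Loose, upright. Origin: centre of its underside
- sleeve: the guard sleeve, loose, standing upright: a perforated steel tube open at both ends, 64 mm outside, 56 mm inside (2 mm play around the coil's flanges), 75 mm high, about 0.26 kg. Origin: centre of its underside; z up along its axis. When home, the coil's neck shows 13 mm above it
- jar: bystander: round glass jar with a red cap, 72 mm across, 125 mm high, loose. Origin: centre of its underside
- amber_bottle: bystander: amber glass bottle with a white cap, 58 mm across, 140 mm high, loose. Origin: centre of its underside
- beaker: bystander: white porcelain beaker, open, 68 mm across, 85 mm high, loose. Origin: centre of its underside
- wrench: bystander: steel wrench 170 mm long lying flat along its own x, loose. Origin: on the bench under it, near its middle
- stopper: bystander: small cork stopper, 28 mm across, 26 mm high, loose. Origin: centre of its underside
- fittings_tray: bystander: grey divided tray of small tube fittings, 110 by 160 mm, 32 mm high, fixed. Origin: centre of its underside
Mind the look-alikes: they are no part of the job. Leave any blue look-alike of the tall_coil alone.

How it is judged:
By the outcome, as a careful person would: the job done as asked, in the order asked, and still so for the second after the job is handed in, with the robot touching nothing.
It also fails if it takes over 69 s, if anything falls off the work surface, if the arm or the gripper's body presses on something with over 40 N, if the wrist force passes 120 N, or if a joint passes its speed limit or range.

### The arm

A 6-joint arm with a two-finger parallel gripper is mounted at the origin on the work surface. World frame = base frame: x ahead of the robot, y to its left, z up, the work surface at z = 0. Lengths are in mm, angles in rad, forces in N, time in s.
With the tool pointing down it reaches from about 350 to 975 mm from the base axis. Payload 7.1 kg.
Tool frame: the origin (TCP) lies midway between the tips of the shut fingers; the grasp point (between the pads) lies 19 mm behind it; z points along the fingers, y is the line along which they close (so a half turn about z gives the same grasp; the last joint's range is limited). The gripper opens to 88 mm and grips with 3 to 60 N. Pads are 20 mm wide; open, the fingers measure 115 mm over their backs; the gripper's body (75 mm by 178 mm) begins 61 mm behind the grasp point.
Start: joints at [-1.151, 0.423, 1.63, -0, 1.089, -0.019], TCP at [265.548, -565.764, 222.675] pointing down, gripper open.
Joint ranges: [-3, 3], [-0.9, 2.11], [0.09, 2.58], [-1.31, 4.45], [0.11, 2.69], [-2.54, 2.54]. Speed limits (rad/s): [2.39, 2.39, 3.01, 3.14, 3.14, 3.14].

### API

Orientations are given as a rotation vector (axis times angle).
In Python, from workcell import get_obs, get_image, camera_params, close_job gives the robot as it stands.
- The arm moves only by the shell command python3 -m creep 'ROWS' [OPENING]. ROWS is a JSON object of lists of equal length, an entry for each row: "delta_pos": the shift along the tool's x, y, z in m, a list of three; "twist": the turn, a rotation vector about the tool's x, y, z in degrees, a list of three. A call has 1 to 20 rows; each row shifts and turns the commanded pose from where the row before left it, along the tool's axes as they then stand; what a row does not reach is not made up. A row lasts 1/12 s, in which the tool goes at most 41.7 mm and 7.16 degrees, less where a joint would pass 70% of its speed; a pose out of reach is approached as far as the arm can. A call with a gripper value outside its range is refused whole. OPENING is the opening, from 0 (shut) to 1 (fully open), set as the call begins (- or left out, the last holds). The fingers move at their own pace and stop on an object; the grip force is fixed at half the most. Time passes only in rows, so rows that do not move let the fingers close. It gives the time, the measured TCP pose, the force, the opening and the grip force at its end, in the units of the state.
- get_obs(): the state, without advancing time (a new reading comes with each control period).
- get_image(name): name is "scene" or "top" or "wrist"; returns (picture, depth): 480x640x3 uint8, red, green, blue; 480x640 float32, mm along the optical axis (not along the pixel's ray), 0 where there is no reading.
- camera_params(name): a dict with "camera_matrix" (3x3 intrinsics, pixels), "extrinsics" (4x4, takes a point from camera to world coordinates). Camera axes: x right, y down, z forward; pixel columns grow to the right and rows downward; lengths in mm; the calibration is good to about 2 mm. A picture is of the moment at which its call begins: read the wrist's pose just before it. camera_params takes no time and is no camera call; for the wrist camera it gives the pose at the moment of the call.
- close_job(): hands the job in; it is judged then, once.
The state is a dict: "t": time; "qpos": joint angles; "qvel": joint speeds; "joint_torque": joint torques, N m; "ee_pos": TCP position; "orientation": TCP orientation; "ft_force": force on the tool from outside, world axes, zero at the start; "moment": the same for the moment, N m; "width": finger opening in mm; "grasp_force": force on a finger pad.
Only numpy, scipy, OpenCV 4.12 (cv2) and the standard library are available. Lean on these libraries where they do the work, as an engineer would, in place of code of your own. Each camera call takes 0.05 s, during which the arm holds its last target. There are 200 camera calls.

## Working session

There is one attempt and no reset: what is moved stays moved. The work goes in short steps, Python scripts to look and compute and a shell command to move; the robot and the scene stay as the last step left them, time stands still between calls to the robot, and variables do not carry over. Pictures are saved under pics/ and viewed, at most 10 in all, crops included, and the job is handed in when it is done.

```bash
mkdir -p pics; cat > h.py <<'E'
import numpy as np,cv2
from workcell import *
def snap(n,f):
    P=camera_params(n);im,d=get_image(n);cv2.imwrite(f'pics/{f}.png',im[:,:,::-1])
    np.savez(f'pics/{f}.npz',im=im,d=d,K=P["camera_matrix"],E=P["extrinsics"]);return im,d,np.array(P["camera_matrix"]),np.array(P["extrinsics"])
def load(f):
    z=np.load(f'pics/{f}.npz');return z['im'],z['d'],z['K'],z['E']
def cloud(d,K,E):
    v,u=np.mgrid[:480,:640];c=np.stack([(u-K[0,2])/K[0,0]*d,(v-K[1,2])/K[1,1]*d,d],-1)
    return c@E[:3,:3].T+E[:3,3]
def ray(u,v,z,K,E):
    r=E[:3,:3]@np.array([(u-K[0,2])/K[0,0],(v-K[1,2])/K[1,1],1]);o=E[:3,3];return o+r*(z-o[2])/r[2]
E
python3 - <<'E'
from h import *
np.set_printoptions(precision=3,suppress=True)
for n in('top','scene'):
    im,d,K,E=snap(n,n+'0');print(n,K,E)
o=get_obs();print(o)
E
```

```text
top [[510.571   0.    318.913]
 [  0.    510.571 238.658]
 [  0.      0.      1.   ]] [[   0.011   -0.992    0.124  383.216]
 [  -1.      -0.013   -0.013   -1.948]
 [   0.014   -0.124   -0.992 1567.812]
 [   0.       0.       0.       1.   ]]
scene [[486.042   0.    326.229]
 [  0.    486.042 233.905]
 [  0.      0.      1.   ]] [[   0.83     0.462   -0.314  946.234]
 [   0.558   -0.677    0.479 -548.906]
 [   0.009   -0.572   -0.82  1056.945]
 [   0.       0.       0.       1.   ]]
{'t': 0.1, 'qpos': array([-1.151,  0.424,  1.631,  0.   ,  1.089, -0.019]), 'qvel': array([-0.   , -0.002, -0.002, -0.002, -0.001,  0.   ]), 'joint_torque': array([ -0.   , -54.561, -27.433,   0.064,   0.019,  -0.   ]), 'ee_pos': array([ 265.347, -565.305,  221.985]), 'orientation': array([-3.065, -0.683,  0.   ]), 'ft_force': array([ 0.068, -0.367, -0.052]), 'moment': array([-0.015,  0.071, -0.049]), 'grasp_force': 0.0, 'width': 88.09272108987452}
```

View pics/top0.png

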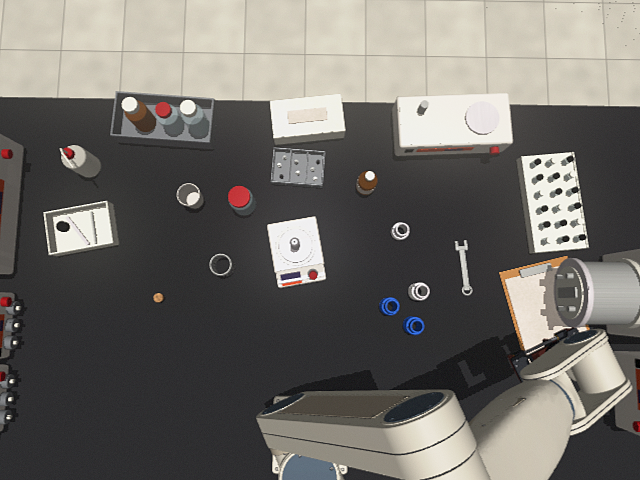

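View pics/scene0.png

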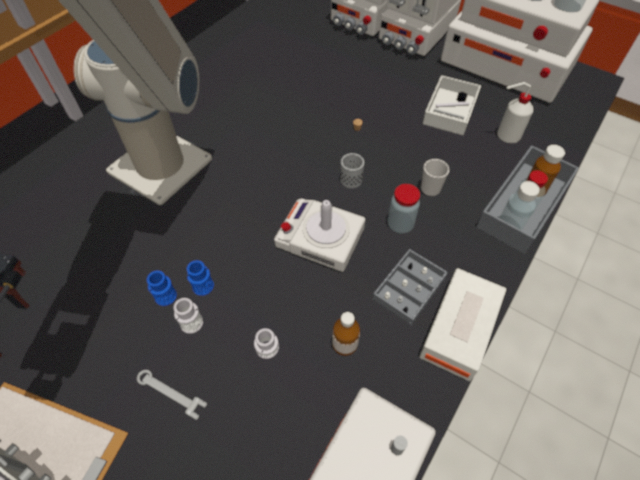

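The top view shows the tall coil at (419,291), beside blue look-alikes at (391,306) and (415,326). The short coil is at (401,231), the sleeve at (221,265) and the heater core at (295,243). The scene view has them at (188,316), (265,343), (352,170) and (326,205) respectively.

```bash
python3 - <<'E'
from h import *
np.set_printoptions(precision=1,suppress=True)
for f,rois in(('top0',dict(tall=(419,291,14),short=(401,231,13),sleeve=(221,265,15),core=(295,243,9),plate=(295,246,24),blue1=(391,306,13),blue2=(415,326,13))),('scene0',dict(tall=(188,316,22),short=(265,343,20),sleeve=(352,170,22),core=(326,210,14),blue1=(200,278,18)))):
    im,d,K,E=load(f);C=cloud(d,K,E)
    for n,(u,v,r) in rois.items():
        p=C[v-r:v+r+1,u-r:u+r+1].reshape(-1,3);p=p[(p[:,2]>12)]
        zt=np.percentile(p[:,2],97);t=p[p[:,2]>zt-6]
        (c,R)=cv2.minEnclosingCircle(t[:,:2].astype(np.float32))
        print(f,n,'ztop',zt,'n',len(t),'mean',t.mean(0),'circ',np.array(c),R,'base circ',np.array(cv2.minEnclosingCircle(p[:,:2].astype(np.float32))[0]))
    # plate: bright at z 60..72
    if f=='top0':
        m=(abs(C[...,2]-66)<4)&(np.hypot(C[...,0]-C[246,295,0],C[...,1]-C[246,295,1])<75);q=C[m];print('plate',q.mean(0),cv2.minEnclosingCircle(q[:,:2].astype(np.float32)))
E
```

```text
top0 tall ztop 92.62835939835287 n 50 mean [ 419.6 -300.6  178. ] circ [ 406.  -170.2] 169.78155517578125 base circ [ 408.9 -171.1]
top0 short ztop 64.41125489374392 n 45 mean [ 598.1 -264.6   95. ] circ [ 501.3 -141.6] 182.9005126953125 base circ [ 500.4 -143.8]
top0 sleeve ztop 79.86478869450397 n 56 mean [489.1 265.1 103.6] circ [446.1 145.5] 160.3130340576172 base circ [440.4 148.8]
top0 core ztop 161.38035407671285 n 42 mean [550.7  49.9 159.8] circ [551.3  50. ] 10.278890609741211 base circ [557.8  49.4]
top0 plate ztop 148.39789525201957 n 82 mean [536.   45.1 276. ] circ [474.   25.2] 94.7973403930664 base circ [506.2  49.8]
top0 blue1 ztop 93.13855172962975 n 40 mean [ 375.2 -221.9  164.6] circ [ 378.2 -126.3] 124.44503784179688 base circ [ 381.9 -129.5]
top0 blue2 ztop 92.04107792074136 n 62 mean [ 323.1 -291.5  137.1] circ [ 350.3 -161.9] 163.33074951171875 base circ [ 343.8 -162.3]
plate [548.6  49.2  65.8] ((537.603515625, 47.97026824951172), 73.65483856201172)
scene0 tall ztop 89.12231395448657 n 124 mean [ 444.2 -330.3  126.1] circ [ 674.6 -430.7] 296.20465087890625 base circ [ 644.3 -420.2]
scene0 short ztop 67.20676821255057 n 33 mean [ 750.1 -389.7  484.3] circ [ 768.6 -403.6] 229.5171661376953 base circ [ 769.2 -401.1]
scene0 sleeve ztop 77.14787795634425 n 114 mean [540.3 181.8 177.4] circ [ 713.8 -124. ] 484.3266906738281 base circ [ 713.8 -124. ]
scene0 core ztop 159.58966861686557 n 52 mean [583.5   2.8 227.8] circ [ 747.8 -245.6] 362.4082336425781 base circ [ 710.2 -217.2]
scene0 blue1 ztop 89.25012495393793 n 116 mean [ 417.1 -253.7  153.8] circ [ 652.  -385.7] 336.40313720703125 base circ [ 652.  -385.7]
```

```bash
cat >> h.py <<'E'
def ringfit(C,c0,r0,zlo,zhi,n=4):
    """mid of bounding extents + LSQ circle of points near c0 between zlo..zhi"""
    m=(C[...,2]>zlo)&(C[...,2]<zhi)&(np.hypot(C[...,0]-c0[0],C[...,1]-c0[1])<r0)
    q=C[m]; (c,R)=cv2.minEnclosingCircle(q[:,:2].astype(np.float32))
    A=np.c_[2*q[:,:2],np.ones(len(q))];s=np.linalg.lstsq(A,(q[:,:2]**2).sum(1),rcond=None)[0]
    return len(q),np.array(c),R,s[:2],np.sqrt(s[2]+s[:2]@s[:2]),np.median(q[:,2])
E
python3 - <<'E'
from h import *
np.set_printoptions(precision=1,suppress=True)
for f in('top0','scene0'):
    im,d,K,E=load(f);C=cloud(d,K,E);print(f)
    for n,c,r,a,b in(('tall',(408,-290),45,80,98),('short',(575,-246),45,52,70),('sleeve',(474,265),50,68,84),('core',(551,50),30,150,168),('plate',(551,50),60,60,72),('b1',(375,-215),40,80,98),('b2',(320,-285),40,80,98)):
        try: print(n,*ringfit(C,c,r,a,b))
        except Exception as e: print(n,e)
    # seed check
    for u,v,z in ((419,291,88),(221,265,75)) if f=='top0' else ((188,305,88),(352,160,75)): print(ray(u,v,z,K,E))
E
```

```text
top0
tall 48 [ 421.3 -318.3] 19.430437088012695 [ 421.4 -319.2] 17.64720067663425 87.85980854044874
short 41 [ 603.3 -266.1] 19.29840087890625 [ 604.  -267.3] 17.147675463166298 59.56481120026115
sleeve 96 [492.4 267.9] 32.17340087890625 [492.2 267.4] 29.635446320179206 74.37643107440852
core 60 [551.1  50.5] 12.657675743103027 [551.3  50.5] 8.75988970652902 157.51198780445623
plate 874 [551.   50.1] 59.79487228393555 [551.8  50.2] 41.0970830349526 65.45234336385283
b1 76 [ 377.4 -231.6] 20.58424949645996 [ 377.2 -231.4] 17.7129841148785 87.0915322884099
b2 79 [ 321.1 -302.9] 20.651134490966797 [ 321.2 -302.7] 17.877142178093894 87.99233118398297
[ 419.8 -312.3   88. ]
[489.1 263.8  75. ]
scene0
tall 94 [ 421.9 -319.1] 20.466535568237305 [ 422.2 -319.3] 17.31074098067258 86.59210438782395
short 73 [ 604.  -267.3] 19.94687271118164 [ 605.3 -267.8] 17.26325263500805 59.20750139909069
sleeve 128 [494.3 269.1] 34.386688232421875 [493.4 268. ] 29.76888363018322 72.78347254380469
core 67 [552.5  48.8] 12.287374496459961 [553.5  48.9] 7.83333405618782 157.87454635572215
plate 926 [552.1  50.1] 58.9785270690918 [553.   49.1] 39.27595046788946 65.22908016942216
b1 135 [ 377.  -232.9] 21.7469482421875 [ 378.2 -231.5] 17.66537679588823 86.288803293956
b2 141 [ 321.6 -302.7] 21.508455276489258 [ 322.3 -302.9] 17.7877896262925 86.50667842357905
[ 430.5 -312.6   88. ]
[490.2 270.9  75. ]
```

Heights and positions agree in both views: tall coil at (422,-319), 88 high; sleeve at (493,268), 75 high; core at (552,50). I'll square the tool to the world axes first.

```bash
python3 -m creep '{"delta_pos":[[0,0,0],[0,0,0],[0,0,0],[0,0,0],[0,0,0]],"twist":[[0,0,6.28],[0,0,6.28],[0,0,6.28],[0,0,6.28],[0,0,0]]}' 1
python3 -c "
from h import *
o=get_obs();print(o['orientation'],o['qpos'],camera_params('wrist')['extrinsics'])"
```

```text
t: 0.52
ee_pos: [265.4, -565.5, 222.2]
orientation: [-3.141, 0.006, 0.001]
ft_force: [-0.7, 1.2, -0.3]
width: 87.9
grasp_force: 0.0
[-3.14083821e+00  5.55659484e-03  5.04495461e-04] [-1.15102644e+00  4.23533296e-01  1.63031346e+00  1.52794118e-05
  1.08856121e+00  4.23301075e-01] [[-2.53160189e-03 -9.63785599e-01 -2.66666290e-01  3.38828486e+02]
 [-9.99996359e-01  2.19082348e-03  1.57540932e-03 -5.64944108e+02]
 [-9.34138047e-04  2.66669308e-01 -9.63787636e-01  3.82914605e+02]
 [ 0.00000000e+00  0.00000000e+00  0.00000000e+00  1.00000000e+00]]
```

```bash
python3 -m creep '{"delta_pos":[[0.0156,-0.0246,0],[0.0156,-0.0246,0],[0.0156,-0.0246,0],[0.0156,-0.0246,0],[0.0156,-0.0246,0],[0.0156,-0.0246,0],[0.0156,-0.0246,0],[0.0156,-0.0246,0],[0.0156,-0.0246,0],[0.0156,-0.0246,0],[0,0,0],[0,0,0],[0,0,0]],"twist":[[0,0,0],[0,0,0],[0,0,0],[0,0,0],[0,0,0],[0,0,0],[0,0,0],[0,0,0],[0,0,0],[0,0,0],[0,0,0],[0,0,0],[0,0,0]]}' 1
python3 - <<'E'
from h import *
np.set_printoptions(precision=1,suppress=True)
im,d,K,E=snap('wrist','w1');C=cloud(d,K,E);print(get_obs()['ee_pos'])
print(ringfit(C,(422,-319),30,80,95),ringfit(C,(422,-319),32,52,63))
E
```

```text
t: 1.6
ee_pos: [421.3, -319.9, 222.6]
orientation: [3.141, 0.004, -0.0]
ft_force: [-0.2, -0.0, -0.1]
width: 88.1
grasp_force: 0.0
[ 421.1 -320.3  222.6]
(1035, array([ 422.3, -319. ]), 20.093616485595703, array([ 422.8, -319. ]), np.float64(17.704648395339554), np.float64(86.34176588194919)) (1002, array([ 422.4, -319. ]), 25.94119644165039, array([ 424.9, -318.9]), np.float64(21.30477930436593), np.float64(56.568605018535465))
```

View pics/w1.png

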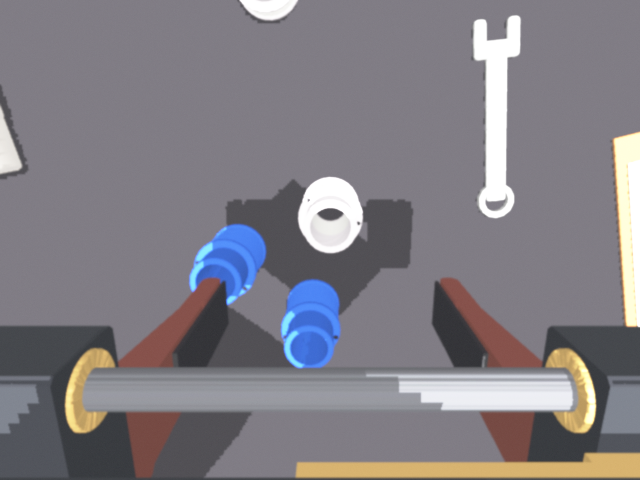

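The tall coil (bore at (330,228)) is centred between the fingers, with the blue ones clear at (215,280) and (310,345). Descending to the neck.

```bash
python3 -m creep '{"delta_pos":[[0.001,-0.001,0.02],[0,0,0.02],[0,0,0.02],[0,0,0.02],[0,0,0.02],[0,0,0.02],[0,0,0.015],[0,0,0.01],[0,0,0.007],[0,0,0.005],[0,0,0.002],[0,0,0],[0,0,0],[0,0,0]],"twist":[[0,0,0],[0,0,0],[0,0,0],[0,0,0],[0,0,0],[0,0,0],[0,0,0],[0,0,0],[0,0,0],[0,0,0],[0,0,0],[0,0,0],[0,0,0],[0,0,0]]}' 1
python3 -m creep '{"delta_pos":[[0,0,0],[0,0,0],[0,0,0],[0,0,0],[0,0,0],[0,0,0],[0,0,0],[0,0,0],[0,0,0],[0,0,0],[0,0,0],[0,0,0]],"twist":[[0,0,0],[0,0,0],[0,0,0],[0,0,0],[0,0,0],[0,0,0],[0,0,0],[0,0,0],[0,0,0],[0,0,0],[0,0,0],[0,0,0]]}' 0.35
```

```text
t: 2.82
ee_pos: [422.9, -319.0, 64.4]
orientation: [3.141, 0.001, 0.002]
ft_force: [-0.6, 0.5, 0.2]
width: 87.7
grasp_force: 0.0
t: 3.82
ee_pos: [422.5, -318.8, 63.7]
orientation: [3.141, 0.001, 0.0]
ft_force: [0.6, -1.3, -0.4]
width: 39.7
grasp_force: 30.0
```

```bash
python3 -m creep '{"delta_pos":[[0,0,-0.005],[0,0,-0.01],[0,0,-0.02],[0,0,-0.025],[0,0,-0.025],[0,0,-0.025],[0,0,-0.025],[0,0,-0.025],[0,0,-0.02],[0,0,-0.01],[0,0,-0.005],[0,0,0]],"twist":[[0,0,0],[0,0,0],[0,0,0],[0,0,0],[0,0,0],[0,0,0],[0,0,0],[0,0,0],[0,0,0],[0,0,0],[0,0,0],[0,0,0]]}'
python3 -m creep '{"delta_pos":[[0.002,-0.0125,0],[0.003,-0.025,0],[0.004,-0.03,0],[0.004,-0.03,0],[0.004,-0.03,0],[0.004,-0.03,0],[0.004,-0.03,0],[0.004,-0.03,0],[0.004,-0.03,0],[0.004,-0.03,0],[0.004,-0.03,0],[0.004,-0.03,0],[0.002,-0.02,0],[0.001,-0.0115,0],[0,0,0],[0,0,0],[0,0,0]],"twist":[[0,0,0],[0,0,0],[0,0,0],[0,0,0],[0,0,0],[0,0,0],[0,0,0],[0,0,0],[0,0,0],[0,0,0],[0,0,0],[0,0,0],[0,0,0],[0,0,0],[0,0,0],[0,0,0],[0,0,0]]}'
cat >m.py <<'E'
from h import *
import sys
np.set_printoptions(precision=2,suppress=True)
im,d,K,E=snap('wrist',sys.argv[1]);C=cloud(d,K,E);o=get_obs();p=o['ee_pos'];print(p,o['orientation'])
for n,c,r,a,b in(('core',(552,50),14,155,164),('plate',(552,50),60,62,70),('neck',p[:2],24,p[2]+15,p[2]+29),('flange',p[:2],30,p[2]-12,p[2]+2)):
    try: print(n,*ringfit(C,c,r,a,b))
    except Exception as e: print(n,e)
E
python3 m.py w2
```

```text
t: 4.82
ee_pos: [422.6, -318.8, 259.5]
orientation: [3.141, 0.001, 0.002]
ft_force: [0.5, -0.3, -2.2]
width: 39.4
grasp_force: 30.0
t: 6.23
ee_pos: [469.8, 49.7, 258.1]
orientation: [3.141, 0.0, -0.002]
ft_force: [0.6, -0.9, -2.3]
width: 39.8
grasp_force: 30.0
[469.94  49.43 258.27] [ 3.14 -0.   -0.  ]
core 771 [552.54  51.05] 9.704633712768555 [552.38  51.1 ] 6.587240857306892 158.32540170650321
plate 10363 [552.63  51.07] 49.88525390625 [553.13  51.13] 37.21063306398158 64.56053215352239
neck 4861 [471.05  49.5 ] 23.465946197509766 [471.    50.45] 17.862460053517957 280.79213274916185
flange 3771 [480.31  49.51] 27.45135498046875 [473.81  50.33] 19.484256980699033 251.62921181450088
```

View pics/w2.png

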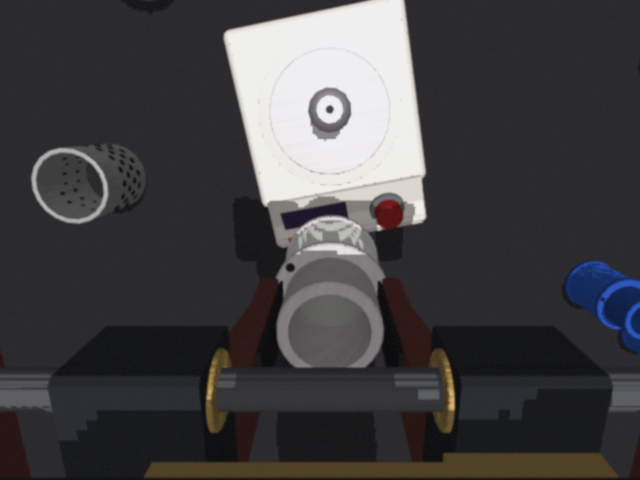

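The core tip is at (330,109) on the plate, the held coil's rim is centred near (330,325), and the sleeve is at (70,185). Next, the coil's axis relative to the TCP.

```bash
python3 - <<'E'
from h import *
np.set_printoptions(precision=2,suppress=True)
im,d,K,E=load('w2');C=cloud(d,K,E)
for cx,cy in((471,50),):
  for zl,zh in((277,281),(279,284),(281,286)):
    m=(C[...,2]>zl)&(C[...,2]<zh)&(np.hypot(C[...,0]-cx,C[...,1]-cy)<21);v,u=np.nonzero(m);q=C[m]
    m2=m&(C[...,0]>455);print(zl,m.sum(),q.min(0),q.max(0),u.min(),u.max(),v.min(),v.max())
# bore edge: dark->? rim radial profile, rim points at z~281
m=(abs(C[...,2]-281)<3)&(np.hypot(C[...,0]-471,C[...,1]-50)<20.5)
q=C[m][:,:2]; a=np.arctan2(q[:,1]-50,q[:,0]-471);r=np.hypot(q[:,0]-471,q[:,1]-50)
for k in range(12):
  s=(a>=-np.pi+k*np.pi/6)&(a<-np.pi+(k+1)*np.pi/6)
  if s.sum()>5: print(k*30-165,s.sum(),np.percentile(r[s],[2,98]))
# core by ray check: dark disc/ring contours
print(E[:3,3])
E
```

```text
277 1813 [453.27  30.76 277.01] [489.68  70.69 281.  ] 275 384 277 366
279 3184 [453.84  30.66 279.02] [489.68  70.69 283.91] 275 385 279 366
281 1887 [455.06  30.51 281.  ] [489.56  70.67 285.97] 274 386 281 366
-165 103 [16.08 17.73]
-135 306 [15.44 20.08]
-105 318 [14.82 20.2 ]
-75 313 [14.19 20.15]
-45 318 [13.73 18.29]
-15 350 [13.81 18.47]
15 355 [14.1  18.74]
45 333 [14.65 19.49]
75 296 [15.68 20.18]
105 286 [16.4  20.42]
135 261 [16.63 20.36]
165 81 [16.49 18.03]
[543.32  50.68 418.67]
```

```bash
python3 -m creep '{"delta_pos":[[0.005,0,0],[0.012,0,0],[0.018,0,0],[0.02,0,0],[0.015,0,0],[0.008,0,0],[0.0045,-0.0005,0],[0,0,0.01],[0,0,0.01],[0,0,0.008],[0,0,0.005],[0,0,0],[0,0,0],[0,0,0]],"twist":[[0,0,0],[0,0,0],[0,0,0],[0,0,0],[0,0,0],[0,0,0],[0,0,0],[0,0,0],[0,0,0],[0,0,0],[0,0,0],[0,0,0],[0,0,0],[0,0,0]]}'
python3 -m creep '{"delta_pos":[[0,0,0.004],[0,0,0.004],[0,0,0.004],[0,0,0.004],[0,0,0.003],[0,0,0.003],[0,0,0],[0,0,0]],"twist":[[0,0,0],[0,0,0],[0,0,0],[0,0,0],[0,0,0],[0,0,0],[0,0,0],[0,0,0]]}'
```

```text
t: 7.45
ee_pos: [552.9, 50.9, 225.9]
orientation: [-3.142, -0.001, -0.001]
ft_force: [0.7, -1.3, -2.3]
width: 39.4
grasp_force: 30.0
t: 8.12
ee_pos: [552.8, 50.8, 203.5]
orientation: [3.142, 0.0, -0.001]
ft_force: [-0.7, -0.7, -2.1]
width: 39.5
grasp_force: 30.0
```

No contact force, and the coil is past the taper. Continuing down.

```bash
python3 -m creep '{"delta_pos":[[0,0,0.005],[0,0,0.006],[0,0,0.006],[0,0,0.006],[0,0,0.006],[0,0,0.006],[0,0,0.006],[0,0,0.006],[0,0,0.006],[0,0,0.006],[0,0,0.005],[0,0,0.003],[0,0,0],[0,0,0]],"twist":[[0,0,0],[0,0,0],[0,0,0],[0,0,0],[0,0,0],[0,0,0],[0,0,0],[0,0,0],[0,0,0],[0,0,0],[0,0,0],[0,0,0],[0,0,0],[0,0,0]]}'
python3 -m creep '{"delta_pos":[[0,0,0.0015],[0,0,0.0015],[0,0,0.001],[0,0,0.001],[0,0,0],[0,0,0]],"twist":[[0,0,0],[0,0,0],[0,0,0],[0,0,0],[0,0,0],[0,0,0]]}'
```

```text
t: 9.28
ee_pos: [552.8, 50.9, 136.6]
orientation: [3.142, 0.001, -0.0]
ft_force: [0.0, 0.2, -1.8]
width: 39.6
grasp_force: 30.0
t: 9.78
ee_pos: [552.8, 50.8, 131.7]
orientation: [-3.142, -0.001, 0.0]
ft_force: [-0.2, -0.5, -2.6]
width: 39.9
grasp_force: 30.0
```

```bash
python3 -m creep '{"delta_pos":[[0,0,0.0007],[0,0,0.0007],[0,0,0.0005],[0,0,0],[0,0,0]],"twist":[[0,0,0],[0,0,0],[0,0,0],[0,0,0],[0,0,0]]}'
python3 -m creep '{"delta_pos":[[0,0,0.0005],[0,0,0.0005],[0,0,0],[0,0,0]],"twist":[[0,0,0],[0,0,0],[0,0,0],[0,0,0]]}'
```

```text
t: 10.2
ee_pos: [552.8, 50.8, 129.8]
orientation: [3.142, 0.001, -0.0]
ft_force: [0.3, -0.8, -3.0]
width: 39.5
grasp_force: 30.0
t: 10.53
ee_pos: [553.2, 50.8, 129.6]
orientation: [-3.142, -0.001, -0.002]
ft_force: [-2.2, -0.9, 5.7]
width: 39.8
grasp_force: 30.0
```

The coil is seated: force has turned upward at the expected height. Release slightly, then rise and look.

```bash
python3 -m creep '{"delta_pos":[[0,0,0],[0,0,0],[0,0,0],[0,0,0],[0,0,0],[0,0,0]],"twist":[[0,0,0],[0,0,0],[0,0,0],[0,0,0],[0,0,0],[0,0,0]]}' 1
python3 -m creep '{"delta_pos":[[0,0,-0.005],[0,0,-0.012],[0,0,-0.02],[0,0,-0.025],[0,0,-0.025],[0,0,-0.025],[0,0,-0.02],[0,0,-0.01],[0,0,0],[0,0,0]],"twist":[[0,0,0],[0,0,0],[0,0,0],[0,0,0],[0,0,0],[0,0,0],[0,0,0],[0,0,0],[0,0,0],[0,0,0]]}'
python3 - <<'E'
from h import *
np.set_printoptions(precision=2,suppress=True)
im,d,K,E=snap('wrist','w3');C=cloud(d,K,E);print(get_obs()['ee_pos'])
for n,r,a,b in(('core',12,156,164),('neck',24,149,155.5),('flange',30,117,127)):print(n,*ringfit(C,(552.5,50.5),r,a,b))
for f in('top','scene'):
    im,d,K,E=snap(f,f+'1');C=cloud(d,K,E);print(f,ringfit(C,(493,268),45,68,82))
E
```

```text
t: 11.03
ee_pos: [552.8, 50.9, 128.7]
orientation: [-3.142, -0.001, 0.0]
ft_force: [0.0, -0.6, -0.9]
width: 76.3
grasp_force: 0.0
t: 11.87
ee_pos: [552.8, 50.8, 271.1]
orientation: [-3.142, -0.0, -0.001]
ft_force: [0.1, 0.6, -0.3]
width: 87.8
grasp_force: 0.0
[552.21  50.78 270.06]
core 496 [553.01  50.95] 9.243264198303223 [553.03  50.96] 6.22536504361547 158.52316296548983
neck 1403 [552.64  50.96] 20.092647552490234 [552.54  50.96] 16.325721942249526 152.33163967775232
flange 947 [552.79  51.01] 25.972341537475586 [552.74  50.99] 23.08031971293806 122.50754543099214
top (93, array([493.1 , 267.62]), 32.28357696533203, array([492.34, 267.51]), np.float64(29.844523856573126), np.float64(75.20661202611927))
scene (128, array([493.94, 269.42]), 36.20877456665039, array([493.14, 267.96]), np.float64(30.08027549414428), np.float64(72.97349291627455))
```

View pics/w3.png

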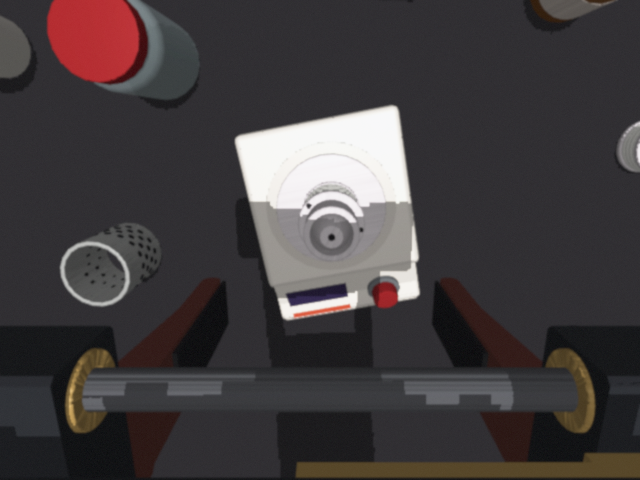

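The coil stands home on the plate: neck top ≈154, with the core tip at (331,237) showing through it. Moving on to the sleeve at (95,272).

```bash
python3 -m creep '{"delta_pos":[[-0.0037,-0.0137,0],[-0.0075,-0.027,0],[-0.0075,-0.027,0],[-0.0075,-0.027,0],[-0.0075,-0.027,0],[-0.0075,-0.027,0],[-0.0075,-0.027,0],[-0.0075,-0.027,0],[-0.0035,-0.0137,0],[0,0,0],[0,0,0],[0,0,0]],"twist":[[0,0,0],[0,0,0],[0,0,0],[0,0,0],[0,0,0],[0,0,0],[0,0,0],[0,0,0],[0,0,0],[0,0,0],[0,0,0],[0,0,0]]}'
python3 - <<'E'
from h import *
np.set_printoptions(precision=2,suppress=True)
im,d,K,E=snap('wrist','w4');C=cloud(d,K,E);o=get_obs();print(o['ee_pos'],o['qpos'])
print(*ringfit(C,(493,268),45,70,80))
m=(C[...,2]>15)&(C[...,2]<200);q=C[m];dd=np.hypot(q[:,0]-493,q[:,1]-268);q=q[(dd>45)&(dd<130)]
print(len(q),q.min(0) if len(q) else '',q.max(0) if len(q) else '')
E
```

```text
t: 13.02
ee_pos: [493.1, 266.3, 270.2]
orientation: [3.141, 0.0, -0.001]
ft_force: [0.1, 0.3, 0.0]
width: 87.6
grasp_force: 0.0
[493.22 266.08 270.35] [ 0.47  0.28  1.73 -0.    1.14  2.05]
985 [493.8 269.4] 31.83021354675293 [493.99 269.37] 29.670403985665388 73.2310088514293
0
```

View pics/w4.png

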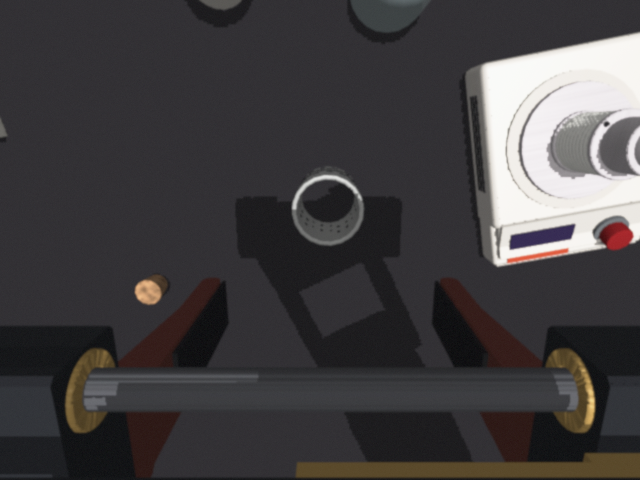

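The sleeve is centred at (328,209), and the stopper at (150,290) is well clear. Descending to grip the sleeve.

```bash
python3 -m creep '{"delta_pos":[[0.0006,-0.003,0.01],[0,0,0.02],[0,0,0.025],[0,0,0.025],[0,0,0.025],[0,0,0.025],[0,0,0.025],[0,0,0.02],[0,0,0.015],[0,0,0.015],[0,0,0.012],[0,0,0.008],[0,0,0.005],[0,0,0],[0,0,0],[0,0,0]],"twist":[[0,0,0],[0,0,0],[0,0,0],[0,0,0],[0,0,0],[0,0,0],[0,0,0],[0,0,0],[0,0,0],[0,0,0],[0,0,0],[0,0,0],[0,0,0],[0,0,0],[0,0,0],[0,0,0]]}' 1
python3 -m creep '{"delta_pos":[[0,0,0],[0,0,0],[0,0,0],[0,0,0],[0,0,0],[0,0,0],[0,0,0],[0,0,0],[0,0,0]],"twist":[[0,0,0],[0,0,0],[0,0,0],[0,0,0],[0,0,0],[0,0,0],[0,0,0],[0,0,0],[0,0,0]]}' 0.6
```

```text
t: 14.4
ee_pos: [494.2, 270.5, 41.5]
orientation: [-3.141, -0.001, -0.002]
ft_force: [0.1, 0.4, -0.3]
width: 87.8
grasp_force: 0.0
t: 15.15
ee_pos: [493.6, 270.0, 41.1]
orientation: [3.141, 0.001, -0.0]
ft_force: [-1.3, -2.2, 5.4]
width: 62.7
grasp_force: 30.0
```

```bash
python3 -m creep '{"delta_pos":[[0,0,-0.003],[0,0,-0.008],[0,0,-0.015],[0,0,-0.02],[0,0,-0.025],[0,0,-0.025],[0,0,-0.025],[0,0,-0.025],[0,0,-0.02],[0,0,-0.014],[0,0,-0.005],[0,0,0],[0,0,0]],"twist":[[0,0,0],[0,0,0],[0,0,0],[0,0,0],[0,0,0],[0,0,0],[0,0,0],[0,0,0],[0,0,0],[0,0,0],[0,0,0],[0,0,0],[0,0,0]]}'
python3 - <<'E'
from h import *
np.set_printoptions(precision=2,suppress=True)
im,d,K,E=snap('wrist','w5');C=cloud(d,K,E);o=get_obs();p=o['ee_pos'];print(p,o['width'])
q=C[(np.hypot(C[...,0]-p[0],C[...,1]-p[1])<36)&(C[...,2]>p[2]+25)&(C[...,2]<p[2]+45)]
print(np.percentile(q[:,2],[50,90,98]))
zt=p[2]+34
m=(abs(C[...,2]-zt)<4)&(np.hypot(C[...,0]-p[0],C[...,1]-p[1])<31.5)
q=C[m];b=q-p;a=np.degrees(np.arctan2(b[:,1],b[:,0]));r=np.hypot(b[:,0],b[:,1])
for k in range(-180,180,30):
  s=(a>=k)&(a<k+30)
  if s.sum()>5: print(k+15,s.sum(),np.percentile(r[s],[2,50,98]),np.median(q[s,2]))
E
```

```text
t: 16.23
ee_pos: [493.2, 270.1, 225.3]
orientation: [3.141, 0.001, -0.001]
ft_force: [-0.0, -0.1, -2.1]
width: 63.0
grasp_force: 30.0
[492.93 269.91 224.74] 63.298152202779626
[257.47 261.94 267.95]
-165 262 [27.42 29.41 31.29] 257.54239701207746
-105 377 [26.38 28.57 31.21] 257.5244321710802
-75 567 [26.63 29.03 31.32] 257.64171713790915
-45 523 [27.12 29.32 31.12] 257.4558492274423
-15 545 [27.7  29.92 31.46] 257.5188273452927
15 435 [28.22 30.05 31.45] 257.57585017273914
45 351 [28.74 30.19 31.43] 257.6460870638741
75 340 [28.77 30.13 31.46] 257.61502198423966
105 231 [28.68 29.72 31.38] 257.4023664902148
165 306 [27.36 29.75 31.36] 257.6803706665992
```

View pics/w5.png

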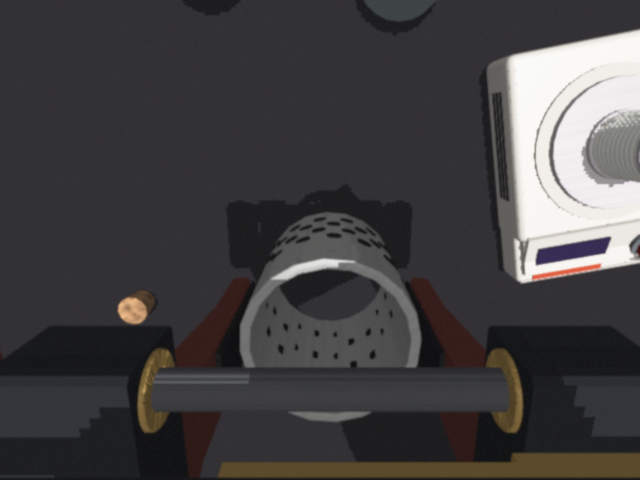

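The sleeve is held upright (rim level all round, centred about (330,340) px). Carrying it over the core.

```bash
python3 -m creep '{"delta_pos":[[0.002,0.008,0],[0.0045,0.0165,0],[0.0065,0.0245,0],[0.0065,0.0245,0],[0.0065,0.0245,0],[0.0065,0.0245,0],[0.0065,0.0245,0],[0.0065,0.0245,0],[0.0065,0.0245,0],[0.0045,0.015,0],[0.002,0.006,0],[0.0007,0.0022,0],[0,0,0],[0,0,0],[0,0,0],[0,0,0]],"twist":[[0,0,0],[0,0,0],[0,0,0],[0,0,0],[0,0,0],[0,0,0],[0,0,0],[0,0,0],[0,0,0],[0,0,0],[0,0,0],[0,0,0],[0,0,0],[0,0,0],[0,0,0],[0,0,0]]}'
python3 - <<'E'
from h import *
np.set_printoptions(precision=2,suppress=True)
P=[]
for i in range(6):
    im,d,K,E=snap('wrist','w6') if i<1 else (*get_image('wrist'),None,None)
    P.append(get_obs()['ee_pos'])
print(np.mean(P,0),np.std(P,0))
E
```

```text
t: 17.62
ee_pos: [552.7, 51.9, 225.7]
orientation: [-3.141, -0.003, 0.0]
ft_force: [-0.7, -0.2, -1.7]
width: 62.9
grasp_force: 30.0
[552.83  51.55 225.82] [0.05 0.19 0.03]
```

View pics/w6.png

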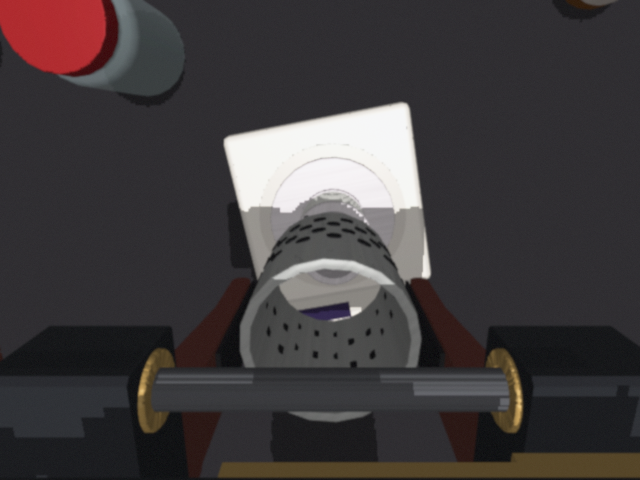

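The sleeve hangs over the mounted coil (visible inside it around (335,275)). After a small correction, I'll lower it to just above the flange.

```bash
python3 -m creep '{"delta_pos":[[-0.0005,0.0007,0.004],[0,0,0.007],[0,0,0.007],[0,0,0.007],[0,0,0.007],[0,0,0.007],[0,0,0.007],[0,0,0.005],[0,0,0.003],[0,0,0],[0,0,0]],"twist":[[0,0,0],[0,0,0],[0,0,0],[0,0,0],[0,0,0],[0,0,0],[0,0,0],[0,0,0],[0,0,0],[0,0,0],[0,0,0]]}'
python3 -m creep '{"delta_pos":[[0,0,0.002],[0,0,0.002],[0,0,0.002],[0,0,0.002],[0,0,0.002],[0,0,0],[0,0,0]],"twist":[[0,0,0],[0,0,0],[0,0,0],[0,0,0],[0,0,0],[0,0,0],[0,0,0]]}'
```

```text
t: 18.83
ee_pos: [552.5, 50.4, 171.7]
orientation: [3.142, 0.001, -0.0]
ft_force: [-0.1, 0.7, -2.1]
width: 63.4
grasp_force: 30.0
t: 19.42
ee_pos: [552.3, 50.3, 161.6]
orientation: [3.142, 0.001, -0.001]
ft_force: [-0.8, -0.4, -2.4]
width: 62.9
grasp_force: 30.0
```

```bash
python3 -m creep '{"delta_pos":[[0,-0.0003,0.003],[0,0,0.004],[0,0,0.004],[0,0,0.005],[0,0,0.005],[0,0,0.005],[0,0,0.005],[0,0,0.005],[0,0,0.005],[0,0,0.003],[0,0,0.002],[0,0,0],[0,0,0]],"twist":[[0,0,0],[0,0,0],[0,0,0],[0,0,0],[0,0,0],[0,0,0],[0,0,0],[0,0,0],[0,0,0],[0,0,0],[0,0,0],[0,0,0],[0,0,0]]}'
python3 -m creep '{"delta_pos":[[0,0,0.0015],[0,0,0.0015],[0,0,0.0015],[0,0,0.001],[0,0,0],[0,0,0]],"twist":[[0,0,0],[0,0,0],[0,0,0],[0,0,0],[0,0,0],[0,0,0]]}'
```

```text
t: 20.5
ee_pos: [552.5, 50.6, 115.8]
orientation: [-3.142, -0.001, -0.0]
ft_force: [0.9, -0.9, -1.6]
width: 62.8
grasp_force: 30.0
t: 21.0
ee_pos: [552.3, 50.6, 110.2]
orientation: [3.142, 0.001, -0.0]
ft_force: [0.8, 0.3, -2.4]
width: 63.3
grasp_force: 30.0
```

```bash
python3 -m creep '{"delta_pos":[[0,0,0.0007],[0,0,0.0007],[0,0,0.0006],[0,0,0],[0,0,0]],"twist":[[0,0,0],[0,0,0],[0,0,0],[0,0,0],[0,0,0]]}'
python3 -m creep '{"delta_pos":[[0,0,0.0005],[0,0,0.0005],[0,0,0],[0,0,0]],"twist":[[0,0,0],[0,0,0],[0,0,0],[0,0,0]]}'
```

```text
t: 21.42
ee_pos: [552.4, 50.6, 108.3]
orientation: [-3.142, -0.001, 0.0]
ft_force: [-0.2, 0.2, -2.8]
width: 63.0
grasp_force: 30.0
t: 21.75
ee_pos: [552.4, 50.6, 107.3]
orientation: [3.142, 0.0, -0.0]
ft_force: [0.1, -0.0, -3.0]
width: 63.1
grasp_force: 30.0
```

```bash
python3 -m creep '{"delta_pos":[[0,0,0.0005],[0,0,0],[0,0,0]],"twist":[[0,0,0],[0,0,0],[0,0,0]]}'
python3 -m creep '{"delta_pos":[[0,0,0.0005],[0,0,0],[0,0,0]],"twist":[[0,0,0],[0,0,0],[0,0,0]]}'
```

```text
t: 22.0
ee_pos: [552.5, 50.7, 107.2]
orientation: [3.142, 0.001, 0.0]
ft_force: [-2.0, -0.4, 3.9]
width: 62.9
grasp_force: 30.0
t: 22.25
ee_pos: [552.5, 50.7, 107.1]
orientation: [3.142, 0.001, 0.0]
ft_force: [-4.1, 0.7, 8.3]
width: 62.8
grasp_force: 30.0
```

The sleeve is on the plate. Release, rise straight up and check.

```bash
python3 -m creep '{"delta_pos":[[0,0,0],[0,0,0],[0,0,0],[0,0,0],[0,0,0],[0,0,0],[0,0,0]],"twist":[[0,0,0],[0,0,0],[0,0,0],[0,0,0],[0,0,0],[0,0,0],[0,0,0]]}' 1
python3 -m creep '{"delta_pos":[[0,0,-0.004],[0,0,-0.01],[0,0,-0.02],[0,0,-0.025],[0,0,-0.025],[0,0,-0.025],[0,0,-0.025],[0,0,-0.02],[0,0,-0.01],[0,0,0],[0,0,0]],"twist":[[0,0,0],[0,0,0],[0,0,0],[0,0,0],[0,0,0],[0,0,0],[0,0,0],[0,0,0],[0,0,0],[0,0,0],[0,0,0]]}'
python3 - <<'E'
from h import *
np.set_printoptions(precision=2,suppress=True)
im,d,K,E=snap('wrist','w7');C=cloud(d,K,E)
for n,r,a,b in(('core',12,156,164),('neck',22,149,155.5),('sleeve',34,136,144)):
    print(n,*ringfit(C,(552.5,50.5),r,a,b))
m=(np.hypot(C[...,0]-552.5,C[...,1]-50.7)<33)&(np.hypot(C[...,0]-552.5,C[...,1]-50.7)>27)&(C[...,2]>130)
q=C[m];a=np.degrees(np.arctan2(q[:,1]-50.7,q[:,0]-552.5))
print([np.round(np.median(q[(a>=k)&(a<k+60),2]),1) for k in range(-180,180,60)])
im,d,K,E=snap('scene','scene2');print(ringfit(cloud(d,K,E),(553,50),36,132,146))
E
```

```text
t: 22.83
ee_pos: [552.4, 50.7, 106.2]
orientation: [-3.142, -0.001, 0.0]
ft_force: [0.3, 0.2, -0.5]
width: 87.9
grasp_force: 0.0
t: 23.75
ee_pos: [552.3, 50.6, 270.5]
orientation: [-3.142, -0.001, -0.001]
ft_force: [0.2, -0.2, 0.2]
width: 88.3
grasp_force: 0.0
core 506 [552.89  51.25] 9.2354736328125 [553.03  51.05] 6.253593466595336 158.4441296950008
neck 1407 [552.64  51.01] 20.09585189819336 [552.56  51.03] 16.30452246766574 152.34760354328114
sleeve 1679 [552.23  51.76] 32.10810089111328 [552.77  51.84] 28.26906490610565 139.35840064450178
[np.float64(138.9), np.float64(139.5), np.float64(366.3), np.float64(365.9), np.float64(139.2), np.float64(138.7)]
(227, array([550.54,  50.98]), 33.5357780456543, array([551.48,  51.59]), np.float64(27.751539628219525), np.float64(138.8403294204204))
```

View pics/w7.png

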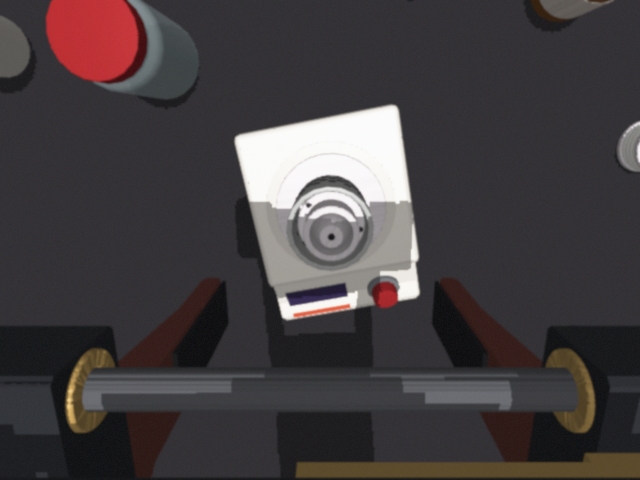

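View pics/scene2.png

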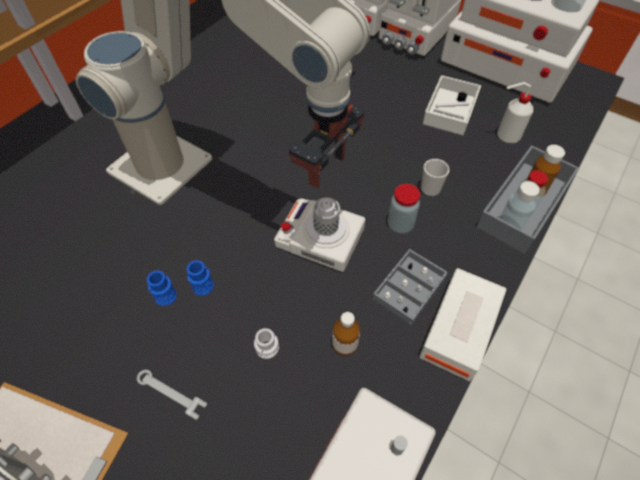

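The sleeve's rim is level at about 139 on a camera that reads some 1.7 low, so it stands home at 141. The neck shows 13 mm above it, and the scene view at (328,217) shows everything else in place. Handing in.

```bash
python3 -c "from workcell import *; print(close_job())"
```

```text
the job is handed in; nothing more can be done
None
```

The tall coil is home on the hot plate over the core, and the guard sleeve stands flat around it. Both were lowered under control, the other things were not touched, and the job was handed in at about 24 s.

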